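Air a painted dowel in the drying box

TASK

Put the shorter, thicker of the two painted dowels into the open drawer of the drying box and slide the drawer fully shut. Then lift the sprung aluminium vent cover on top by its handle bar until it lies parallel to the steel pointer arm beside it, which marks the vent angle, and finish while still holding it there, because it snaps shut when let go. Leave the pointer arm, the other dowel, the tape roll and the sanding block where they are.

Things in the scene. Friction and masses are not known exactly. Their poses are not given: they have to be found in the camera images.
- drying_box: Fixed plywood drying box on the bench, 180 mm deep (its x) x 180 mm wide (its y) x 76 mm high to its top. Origin: centre of its underside on the bench; its x points from its front (drawer side) to its back, y to its left, z up. The front face of the carcass is at x = -90 mm. The front 60 mm of its top is a fixed deck, the rear 120 mm is a vent opening with a wire guard, closed by the vent cover. It does not move when pushed.
- drawer (a joint): Drawer of the drying box, in m: 0 = fully shut, 0.13 = fully open (slides out along the box's -x). It starts about 0.105 to 0.13 open; the space between the carcass's front face and the back of the drawer's front panel is open from above over this length. It slides with about 1.5 N of friction and stays where it is left.
- drawer_floor (a point): Centre of the drawer's inner floor (19 mm above the bench), with the box's axes; moves with the drawer. The inside is 146 mm long (x, the front panel's back face at x = -73 mm) x 144 mm wide (y); the side and back walls, 6 mm thick, rise 38 mm above this floor; the front panel rises 46 mm above it.
- drawer_front (a point): Middle of the outer face of the drawer's wooden front panel, 45 mm above the bench: a free flat place to push the drawer shut. The panel is 10 mm thick, 172 mm wide and reaches from 9 to 65 mm above the bench; two small knobs stand 15 mm out of it, 58 mm to either side of the middle, 36 mm above the bench. The axes are the box's: push along +x. With the drawer shut this point is at x = -100 mm of the box.
- cover (a joint): Aluminium vent cover of the drying box, in rad: 0 = shut (level), grows as its front edge is lifted, to 1.4. A torsion spring pulls it shut with 0.3 Nm at 0 and 0.5 Nm more per rad, plus its weight of 0.2 kg; about 4 N (shut) to 7 N at the handle bar. It snaps shut when let go. A pointer at angle A is matched by the cover at the same angle A.
- cover_handle (a point): Middle of the cover's handle: a round steel bar of 10 mm diameter lying along the box's y, 90 mm long, carried by two brackets at its ends (65 mm clear between them), 15 mm in front of the cover's front edge and 30 mm above the cover's middle plane; its centre is 36 mm above the deck when shut. Its axes turn with the cover: x from the bar towards the hinge, y along the bar. In the cover's frame it lies 130 mm in front of the hinge axis and 30 mm above it.
- cover_hinge (a point): Point on the cover's hinge axis, in the middle of its width, 82 mm above the bench near the box's back; the axis runs along the box's y. The cover plate is 115 mm long from here towards the front, 164 mm wide, 8 mm thick.
- pointer (a joint): Pointer arm that marks the wanted cover angle, in rad: 0 = level, grows upward, on the same hinge axis as the cover. It starts between about 0.35 and 0.95 and is held by stiff friction (0.6 Nm).
- pointer_tip (a point): Tip of the pointer, a flat steel arm 115 mm long, 14 mm high and 7 mm thick that swings on the cover's hinge axis, 105 mm to the left (box's +y) of the box's middle, about 20 mm outside the cover's edge. Its axes turn with it: x from the tip towards the hinge.
- dowel_short_center (a point): Centre of the shorter, thicker round dowel, painted dark red-brown with bare ends, 20 mm in diameter and 97 mm long, 35 to 70 g; it lies along its own y, 10 mm above the bench, to the left of the box. This is the one to put away.
- dowel_long_center (a point): Centre of the other, longer and thinner dowel of the same look, 17 mm in diameter and 132 mm long, lying along its own y near the first one. To be left alone.
- tape_roll: Roll of masking tape, 98 mm across, 25 mm high, lying flat to the right of the box; origin at its underside. To be left alone.
- sanding_block: Cork sanding block, 58x105x34 mm, behind the box; origin at its underside. To be left alone.

How it is judged:
On the way, in this order (a step that is already met when the one before it is completed fails the run):
1. the short dowel lies in the drawer (x of dowel_short_center in the frame of drawer_floor between -0.073 and 0.073 m and y of dowel_short_center in the frame of drawer_floor between -0.072 and 0.072 m and z of dowel_short_center in the frame of drawer_floor between 0 and 0.025 m), for 0.2 s.
2. the drawer is slid shut with the short dowel inside (all of step 1 and value of joint drawer below 0.006 m), for 0.2 s.
3. the cover is held raised, parallel to the pointer (all of step 2 and angle between the x axis of cover_handle and the x axis of pointer_tip, either way round below 0.087 rad and contact force between the fingers and cover above 1 N and velocity of joint cover between -0.08 and 0.08 rad/s), for 0.3 s.
At the end, for the whole second after the job is handed in: The short dowel lies inside the drawer, the drawer is shut to within 6 mm, and the fingers hold the cover still (slower than 0.08 rad/s, at least 1 N between fingers and cover) within 0.087 rad (5 degrees) of parallel to the pointer arm (all of step 3); the arm keeps its last pose, push and grip.
It fails at once if the pointer arm is shifted by more than 10 mm (distance of pointer_tip from where it was at the start of the episode above 0.01 m).
It fails at once if the long dowel is moved by more than 40 mm (distance of dowel_long_center from where it was at the start of the episode above 0.04 m).
It fails at once if the tape roll is moved by more than 30 mm (distance of tape_roll from where it was at the start of the episode above 0.03 m).
It fails at once if the sanding block is moved by more than 30 mm (distance of sanding_block from where it was at the start of the episode above 0.03 m).
It also fails if it takes over 72 s, if anything falls off the work surface, if the arm or the gripper's body presses on something with over 40 N, if the wrist force passes 120 N, or if a joint passes its speed limit or range.

ROBOT

A 7-joint arm with a two-finger parallel gripper is mounted at the origin on a cart in front of the work surface, level with it; the furniture and walls round the work are solid. World frame = base frame: x ahead of the robot, y to its left, z up, the work surface at z = 0. Lengths are in m, angles in rad, forces in N, time in s.
With the tool pointing down it reaches from about 0.4 to 0.875 m from the base axis. Payload 6.5 kg.
Tool frame: the origin (TCP) lies on the centre line of the jaws, within the pads' length; the fingertips stand 19 mm ahead of it and the grasp point (between the pads) is the TCP; z points along the fingers, y is the direction in which the jaws open and shut (so a half turn about z gives the same grasp; the last joint's range is limited). The gripper opens to 85 mm and grips with 20 to 120 N. Pads are 22 mm wide; open, the fingers measure 114 mm over their backs; the gripper's body (76 mm by 85 mm) begins 54 mm behind the grasp point. The pads swing forward as they close: fully open they stand 13 mm farther back than shut.
Start: joints at [1.272, 0.536, -0.004, 1.538, 0.003, 1.067, -0.071], TCP at [0.15, -0.632, 0.25] pointing down, gripper open.
Joint ranges: [-2.7, 2.7], [-0.37, 2.16], [-1.27, 1.26], [0.24, 2.4], [-1.31, 4.45], [0.19, 1.91], [-2.76, 2.76]. Speed limits (rad/s): [2.39, 2.39, 3.14, 3.14, 3.14, 3.14, 3.14].

INTERFACE

Orientations are given as a unit quaternion [w, x, y, z].
In Python, from plant import robot gives the robot as it stands.
- The arm moves only by the shell command python3 -m creep 'ROWS' [OPENING]. ROWS is JSON, a list that holds one entry, the list of rows, each a list of 6 numbers: the shift along the tool's x, y, z in m, then the turn, a rotation vector about the tool's x, y, z in degrees. In form: [[[dx, dy, dz, wx, wy, wz], ...]]. A call has exactly 8 rows; each row is the pose to reach, as a shift and turn from the pose commanded when the call began, along the tool's axes at that moment; what a row does not reach only later rows make up. A row lasts 1/12 s, in which the tool goes at most 41.7 mm and 7.16 degrees, less where a joint would pass 70% of its speed; a pose out of reach is approached as far as the arm can. A call with a gripper value outside its range is refused whole. OPENING is the opening, from -1 (shut) to 1 (fully open), set as the call begins (- or left out, the last holds). The fingers move at their own pace and stop on an object; the grip force is fixed at half the most. Time passes only in rows, so rows that repeat a pose let the fingers close, or fill a call up. It gives the time, the measured TCP pose, the force and the opening at its end, in the units of the state.
- robot.read_state(): the state, without advancing time (a new reading comes with each control period).
- robot.grab_frame(name): name is "scene" or "side" or "wrist"; returns a dict with "image" (480x640x3 uint8, red, green, blue), "K" (3x3 intrinsics, pixels), "camera_from_world" (4x4, takes a point from world to camera coordinates). Camera axes: x right, y down, z forward; pixel columns grow to the right and rows downward; lengths in m; the calibration is good to about 2 mm. A picture is of the moment at which its call begins. There is no depth.
- robot.sign_off(): hands the job in, once; it reports no verdict.
The state is a dict: "t": time; "joint_pos": joint angles; "dq": joint speeds; "joint_torque": joint torques, N m; "tool_pos": TCP position; "ee_rot": TCP orientation; "wrist_force": force on the tool from outside, world axes, zero at the start; "moment": the same for the moment, N m; "width": opening from 0.0 (shut) to 1.0 (fully open).
Only numpy, scipy, OpenCV 4.12 (cv2) and the standard library are available. Lean on these libraries where they do the work, as an engineer would, in place of code of your own. Each camera call takes 0.05 s, during which the arm holds its last target.

## Working session

There is one attempt and no reset: what is moved stays moved. The work goes in short steps, Python scripts to look and compute and a shell command to move; the robot and the scene stay as the last step left them, time stands still between calls to the robot, and variables do not carry over. Pictures are saved under pics/ and viewed, and the job is handed in when it is done.

```bash
mkdir -p pics; ls; python3 - <<'E'
from plant import robot
import cv2,numpy as np
print(robot.read_state())
for n in ("scene","side","wrist"):
    f=robot.grab_frame(n)
    cv2.imwrite(f"pics/{n}0.png",cv2.cvtColor(f["image"],cv2.COLOR_RGB2BGR))
    np.savez(f"pics/{n}0.npz",**f)
    print(n,f["K"].tolist(),np.round(f["camera_from_world"],4).tolist())
E
```

```text
pics
{'t': 0.0, 'joint_pos': array([ 1.2718087 ,  0.53714907, -0.00443524,  1.53889399,  0.00259576,
        1.06727779, -0.07121573]), 'dq': array([-0.00021247,  0.00037143, -0.00076287, -0.00184305, -0.00011996,
        0.00060035, -0.00107719]), 'joint_torque': array([ 8.17506443e-04, -5.83403277e+01,  1.04806904e+00, -2.59101552e+01,
        1.22191568e-02,  9.61311569e-03, -4.01908198e-05]), 'tool_pos': array([ 0.14979329, -0.63188495,  0.24941602]), 'ee_rot': array([-8.45928043e-04,  9.93230536e-01,  1.16156618e-01, -1.61621531e-04]), 'wrist_force': array([-0.07213037, -0.7674246 , -0.75325433]), 'moment': array([-0.03272828, -0.07721585,  0.02146536]), 'width': 1.0020781152625933}
scene [[510.70820937811294, 0.0, 326.9887953455543], [0.0, 510.70820937811294, 240.4761167703202], [0.0, 0.0, 1.0]] [[0.8816, -0.472, 0.0059, -0.6748], [-0.246, -0.4702, -0.8476, 0.1192], [0.4028, 0.7458, -0.5306, 0.9891], [0.0, 0.0, 0.0, 1.0]]
side [[521.5502459046108, 0.0, 311.36533834892316], [0.0, 521.5502459046108, 243.30218282553673], [0.0, 0.0, 1.0]] [[-0.9426, -0.3339, -0.0065, 0.5091], [-0.2448, 0.704, -0.6667, 0.4064], [0.2272, -0.6268, -0.7453, 0.8614], [0.0, 0.0, 0.0, 1.0]]
wrist [[342.16283451716225, 0.0, 320.98535909183937], [0.0, 342.16283451716225, 240.41928222423076], [0.0, 0.0, 1.0]] [[0.2301, -0.9732, -0.0009, -0.6475], [-0.9248, -0.2189, 0.311, -0.0398], [-0.3029, -0.0708, -0.9504, 0.3801], [0.0, 0.0, 0.0, 1.0]]
```

View pics/scene0.png

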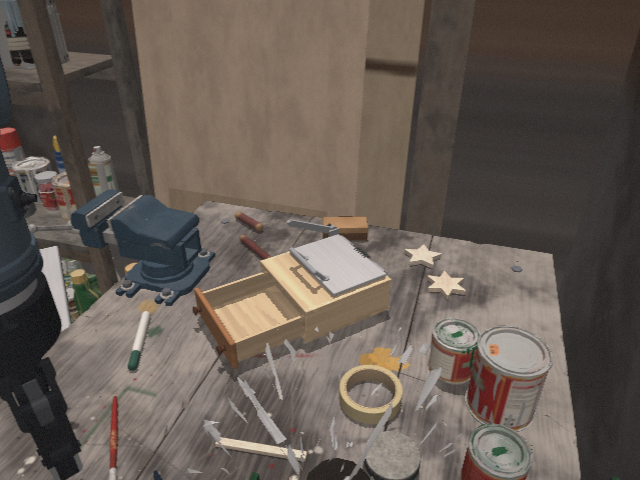

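View pics/side0.png

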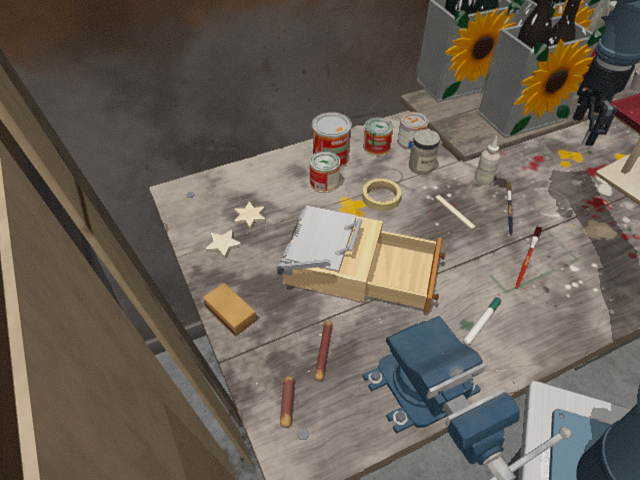

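View pics/wrist0.png

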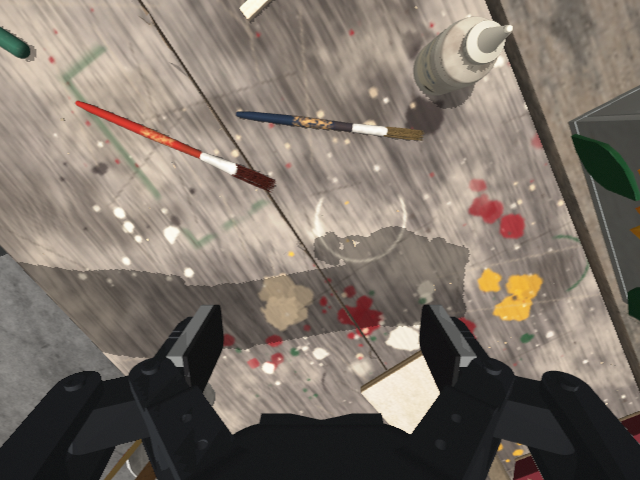

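Scene: the box is at about (310,290) with its drawer open to the lower left, the pointer near (312,226), the dowels at (250,222) and (256,248), and a vise at (160,240). Side: the dowels are at (287,400), short, and (324,350), long; the pointer's arm is near (300,267). I'll zoom in next.

```bash
cat > h.py <<'E'
import numpy as np,cv2,glob
def load(n): 
    d=np.load(f"pics/{n}.npz"); return d["image"],d["K"],d["camera_from_world"]
def ray(n,p):
    _,K,T=load(n); R=T[:3,:3]; o=-R.T@T[:3,3]
    d=R.T@np.linalg.inv(K)@np.array([p[0],p[1],1.]); return o,d/np.linalg.norm(d)
def plane(n,p,z):
    o,d=ray(n,p); return o+d*(z-o[2])/d[2]
def tri(*a):
    A=np.zeros((3,3));b=np.zeros(3);rs=[ray(n,p) for n,p in a]
    for o,d in rs:
        P=np.eye(3)-np.outer(d,d);A+=P;b+=P@o
    x=np.linalg.solve(A,b); e=[np.linalg.norm((np.eye(3)-np.outer(d,d))@(x-o)) for o,d in rs]
    return np.round(x,4),np.round(max(e),4)
def proj(n,X):
    _,K,T=load(n); c=T[:3,:3]@np.asarray(X)+T[:3,3]; q=K@c; return np.round(q[:2]/q[2],1)
def grab(n,i):
    from plant import robot
    f=robot.grab_frame(n); np.savez(f"pics/{n}{i}.npz",**f)
    cv2.imwrite(f"pics/{n}{i}.png",cv2.cvtColor(f["image"],cv2.COLOR_RGB2BGR))
def crop(n,x0,y0,w,h,s,out):
    im=cv2.cvtColor(load(n)[0],cv2.COLOR_RGB2BGR)[y0:y0+h,x0:x0+w]
    im=cv2.resize(im,None,fx=s,fy=s,interpolation=cv2.INTER_CUBIC)
    for k in range((-x0)%20,w,20):
        cv2.putText(im,str(x0+k),(k*s,8),0,.3,(0,255,255),1); cv2.line(im,(k*s,10),(k*s,14),(0,255,255),1)
    for k in range((-y0)%20,h,20):
        cv2.putText(im,str(y0+k),(0,k*s+3),0,.3,(0,255,255),1)
    cv2.imwrite(f"pics/{out}.png",im)
E
python3 - <<'E'
from h import *
crop("scene0",190,200,200,150,4,"c1")
crop("side0",260,190,200,150,4,"c2")
crop("side0",200,270,200,170,4-1,"c3")
for n in("scene0","side0"): print(ray(n,(320,240)))
im=load("side0")[0]
E
```

```text
(array([ 0.2258002 , -1.00007583,  0.6298747 ]), array([ 0.39093783,  0.7525877 , -0.52988618]))
(array([0.38365064, 0.42381649, 0.91623274]), array([ 0.21310078, -0.63671122, -0.74107144]))
```

View pics/c1.png

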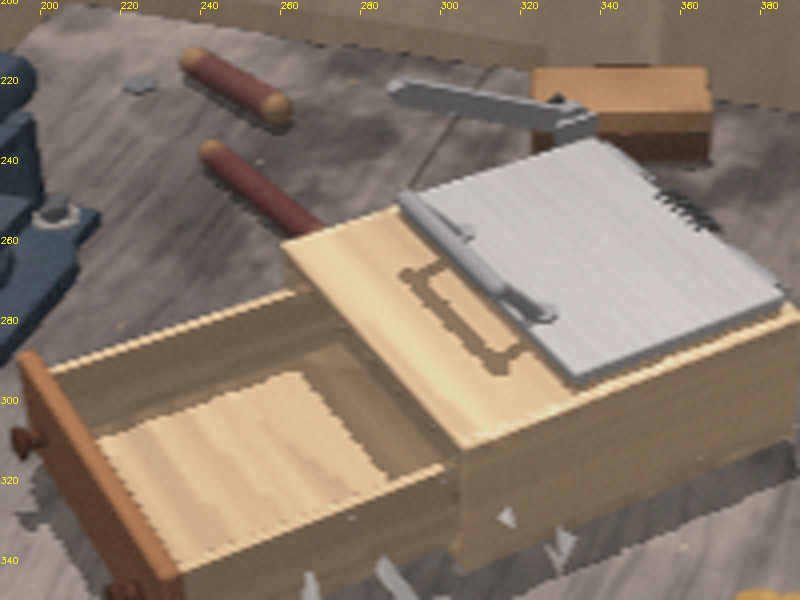

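View pics/c2.png

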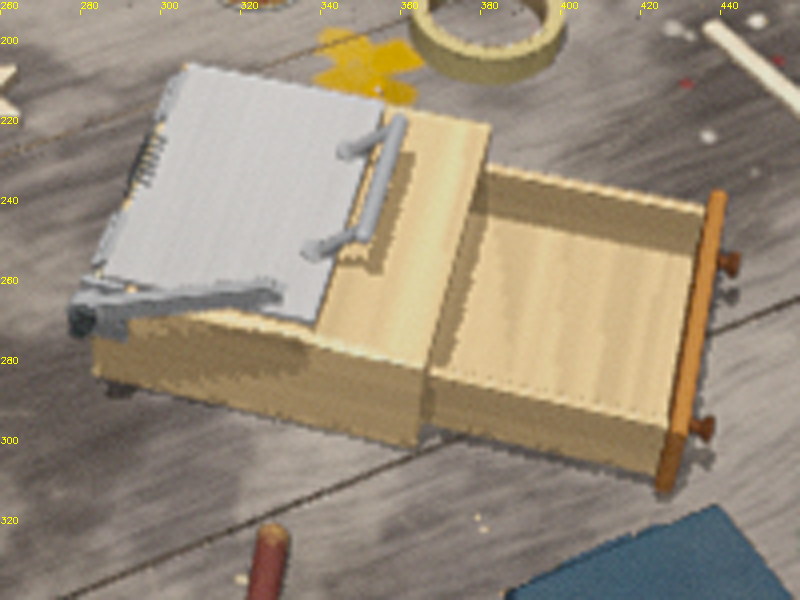

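View pics/c3.png

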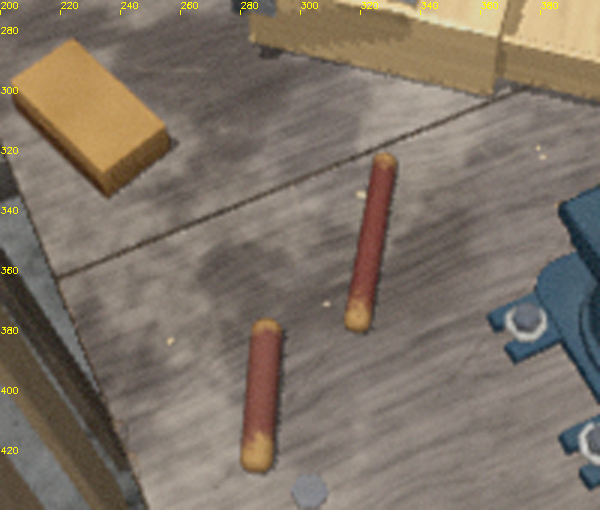

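```bash
python3 - <<'E'
from h import *
P=dict(deckFL=((261,260),(365,282)),deckFR=((305,311.8),(382.5,221.2)),covFL=((290,247.5),(338.8,271)),covFR=((333.8,294.5),(355.8,215.5)),covRR=((385.8,273.3),(307.5,206.5)),tip=((287.5,222),(330.5,263)),
sh1=((237.5,215),(287,424)),sh2=((260,226.5),(288.5,377)),drwR=((232,343),(441,238)),drwL=((195,288.5),(428,296)))
for k,(a,b) in P.items(): print(k,*tri(("scene0",a),("side0",b)))
for n in("scene0","side0"):
  im=load(n)[0];hsv=cv2.cvtColor(im,cv2.COLOR_RGB2HSV)
  m=(((hsv[...,0]<8)|(hsv[...,0]>172))&(hsv[...,1]>90)&(hsv[...,2]<150)&(hsv[...,2]>40)).astype(np.uint8)
  c,l,s,ce=cv2.connectedComponentsWithStats(m)
  for i in range(1,c):
    if s[i,4]>60: print(n,s[i],ce[i])
# dowel ends onto bench
for p in((285.7,424),(288.5,378)): print("short",plane("side0",p,.012))
for p in((319,376),(328,323)): print("long",plane("side0",p,.010))
for p in((240,207),): print(plane("scene0",p,0))
# vise
for p in((365,380),(400,340),(450,320),(395,420)): print("vise",plane("side0",p,0.0),)
E
```

```text
deckFL [ 0.5021 -0.2214  0.0733] 0.0004
deckFR [ 0.5103 -0.3998  0.0736] 0.0013
covFL [ 0.5608 -0.2234  0.0845] 0.0019
covFR [ 0.5706 -0.3899  0.0814] 0.001
covRR [ 0.6836 -0.3808  0.0826] 0.0003
tip [ 0.57   -0.2009  0.1297] 0.0007
sh1 [0.557  0.0821 0.0082] 0.0001
sh2 [ 0.5851 -0.0019  0.0119] 0.0017
drwR [ 0.3786 -0.4029  0.0628] 0.0003
drwL [ 0.3708 -0.2365  0.0625] 0.0042
scene0 [  0 128  22  24 348] [  9.24425287 140.97413793]
scene0 [ 41 183  12   9  62] [ 46.4516129  186.72580645]
scene0 [ 39 192  27  16 256] [ 51.98828125 199.69140625]
scene0 [238 214  21  14 119] [247.50420168 219.80672269]
scene0 [241 237  28  22 204] [254.69117647 247.58823529]
scene0 [433 341  44  63 586] [461.77645051 371.08020478]
scene0 [472 351   8  21  68] [475.60294118 360.86764706]
scene0 [478 366  25  57 732] [488.04644809 392.81693989]
scene0 [494 377  27  47 312] [503.10576923 399.34615385]
scene0 [110 396   8  46 237] [114.16033755 418.01265823]
scene0 [110 444   7  24 131] [112.61068702 456.79389313]
scene0 [462 452  35  28 398] [472.32914573 470.82663317]
side0 [611  93  29  40 664] [628.766
[... 237 characters left out ...]
43697]
side0 [586 165  20  12  95] [593.42105263 170.11578947]
side0 [310 167  24  23 236] [318.53389831 177.93644068]
side0 [586 197  23  15 183] [597.30601093 203.66120219]
side0 [316 325  16  47 344] [323.67732558 347.53197674]
side0 [281 380  13  35 317] [287.21135647 396.96214511]
short [0.55854208 0.08426442 0.012     ]
short [ 5.86043141e-01 -4.71412548e-04  1.20000000e-02]
long [ 0.53331058 -0.0244338   0.01      ]
long [ 0.55446353 -0.14288202  0.01      ]
[0.58138491 0.13369156 0.        ]
vise [ 0.44942889 -0.05051462  0.        ]
vise [ 4.06417635e-01 -1.58611669e-01  1.11022302e-16]
vise [ 0.31929381 -0.23977754  0.        ]
vise [ 3.77155492e-01  7.39682964e-03 -1.11022302e-16]
```

Two-view points agree to 2 mm or better, except the drawer's left corner at 4 mm. The deck measures z≈0.074, the pointer arm is 115 mm long at about 0.43 rad, and the short dowel's centre is about (0.572, 0.041). I'll write a move calculator next.

```bash
cat >> h.py <<'E'
from scipy.spatial.transform import Rotation as Ro
def st():
    from plant import robot
    s=robot.read_state(); q=s["ee_rot"]; return s,np.array(s["tool_pos"]),Ro.from_quat([q[1],q[2],q[3],q[0]])
def go(pos,yaw,pitch=0,base=None):
    """yaw: world angle of tool y (deg), tool pointing down, pitch: tilt about tool y after"""
    s,p,R=st()
    if base is not None: p,R=base
    y=np.array([np.cos(np.radians(yaw)),np.sin(np.radians(yaw)),0]); z=np.array([0,0,-1.]); x=np.cross(y,z)
    Rt=Ro.from_matrix(np.c_[x,y,z])*Ro.from_rotvec([0,pitch,0],degrees=True)
    d=R.inv().apply(np.array(pos)-p); w=(R.inv()*Rt).as_rotvec(degrees=True)
    print("d mm",np.round(d*1000,1),"w",np.round(w,2))
E
python3 - <<'E'
from h import *
s,p,R=st(); T=load("wrist0")[2]; o=-T[:3,:3].T@T[:3,3]
print("cam in tool",R.inv().apply(o-p),"fwd in tool",R.inv().apply(T[2,:3]))
go((.572,.041,.20),19)
# vise heights
print(tri(("scene0",(120,215)),("side0",(480,355))), tri(("scene0",(200,215)),("side0",(388,347))))
E
```

```text
cam in tool [ 0.0799671  -0.00187807 -0.12340084] fwd in tool [-3.10955289e-01  1.77552569e-04  9.50424524e-01]
d mm [ 566.1 -557.4   50.3] w [-6.000e-02 -6.000e-02 -9.566e+01]
(array([ 0.2772, -0.0742,  0.1574]), np.float64(0.0043)) (array([ 0.426 , -0.0668,  0.1139]), np.float64(0.0059))
```

```bash
python3 -m creep '[[[0.02,-0.02,0,0,0,-4],[0.048,-0.048,0,0,0,-8],[0.076,-0.076,0,0,0,-12],[0.104,-0.104,0,0,0,-16],[0.132,-0.132,0,0,0,-21],[0.16,-0.16,0,0,0,-26],[0.188,-0.188,0,0,0,-31],[0.216,-0.216,0,0,0,-36]]]' 0.4; python3 - <<'E'
from h import *
go((.572,.041,.20),19)
E
```

```text
t: 0.82
tool_pos: [0.3108, -0.3706, 0.2503]
ee_rot: [0.0, 0.908, 0.419, -0.0]
wrist_force: [0.9, -0.2, 0.2]
width: 0.702
d mm [482.8 -68.   50.1] w [-1.000e-02  1.000e-02 -5.942e+01]
```

```bash
python3 -m creep '[[[0.04,-0.005,0,0,0,-6],[0.08,-0.01,0,0,0,-12],[0.12,-0.016,0,0,0,-18],[0.16,-0.022,0,0,0,-25],[0.2,-0.028,0,0,0,-32],[0.24,-0.034,0,0,0,-39],[0.28,-0.039,0,0,0,-46],[0.32,-0.045,0,0,0,-53]]]' ; python3 - <<'E'
from h import *
go((.572,.041,.20),19)
E
```

```text
t: 1.48
tool_pos: [0.4853, -0.0988, 0.2504]
ee_rot: [0.0, 0.625, 0.781, -0.0]
wrist_force: [0.1, -0.9, -0.6]
width: 0.697
d mm [117.4 115.2  50.3] w [ 0.01  0.02 -6.34]
```

```bash
python3 -m creep '[[[0.02,0.02,0,0,0,-1],[0.045,0.045,0,0,0,-3],[0.07,0.07,0,0,0,-5],[0.095,0.095,0.01,0,0,-6.3],[0.117,0.115,0.025,0,0,-6.3],[0.117,0.115,0.05,0,0,-6.3],[0.117,0.115,0.05,0,0,-6.3],[0.117,0.115,0.05,0,0,-6.3]]]' 0.1; python3 - <<'E'
from h import *
grab("wrist",1)
E
```

```text
t: 2.15
tool_pos: [0.5708, 0.038, 0.1991]
ee_rot: [-0.001, 0.583, 0.812, -0.001]
wrist_force: [-0.6, -0.1, -0.4]
width: 0.551
```

View pics/wrist1.png

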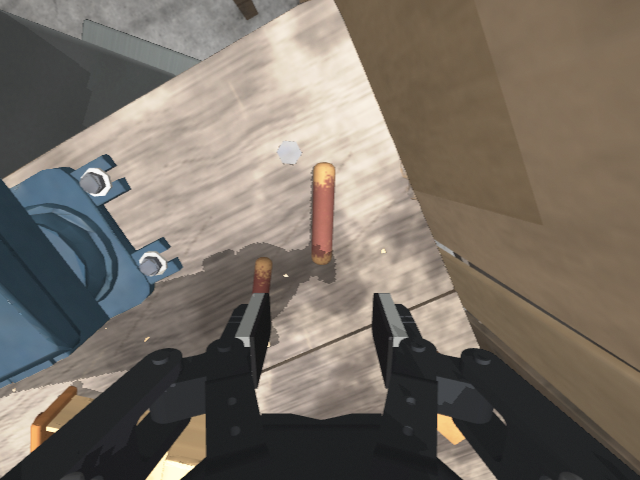

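The wrist view shows the short dowel at (323,213), almost vertical in the frame. Its ends are at (324,163) and (321,264). A wall stands to the right, and the vise is clear on the left.

```bash
python3 - <<'E'
from h import *
im=load("wrist1")[0];hsv=cv2.cvtColor(im,cv2.COLOR_RGB2HSV)
m=(((hsv[...,0]<22)|(hsv[...,0]>170))&(hsv[...,1]>95)).astype(np.uint8)
m[:, :305]=0;m[:,345:]=0;m[:150]=0;m[280:]=0
m=cv2.morphologyEx(m,cv2.MORPH_OPEN,np.ones((3,3),np.uint8))
c=max(cv2.findContours(m,0,1)[0],key=cv2.contourArea); r=cv2.minAreaRect(c);print(r)
(b0,b1,b2,b3)=cv2.boxPoints(r); 
e=[(b0+b3)/2,(b1+b2)/2] if np.linalg.norm(b0-b1)>np.linalg.norm(b0-b3) else [(b0+b1)/2,(b2+b3)/2]
E=[plane("wrist1",x,.010) for x in e];print(e,E,np.linalg.norm(E[0]-E[1]))
d=E[1]-E[0];print("mid",(E[0]+E[1])/2,"ang",np.degrees(np.arctan2(d[1],d[0]))%180)
# height check by two views of centroid
print(tri(("wrist1",r[0]),("side0",(287,400.5))),tri(("wrist1",r[0]),("side0",(287,400.5)),("scene0",(248.5,220.5))))
# jaw line in image at dowel
s,p,R=st(); print(p)
go((.572,.041,.03),19)
E
```

```text
((322.8985290527344, 213.48980712890625), (21.064769744873047, 101.1718978881836), 0.9710219502449036)
[array([322.04126, 264.06848], dtype=float32), array([323.7558 , 162.91113], dtype=float32)] [array([ 0.58575806, -0.00470104,  0.01      ]), array([0.55602618, 0.08810585, 0.01      ])] 0.09745307792825103
mid [0.57089212 0.0417024  0.01      ] ang 107.76352526971043
(array([0.5694, 0.0475, 0.0247]), np.float64(0.0004)) (array([0.5713, 0.0425, 0.0093]), np.float64(0.0019))
[0.57164941 0.03751867 0.20037066]
d mm [  3.2   1.7 170.4] w [-0.08  0.02 -0.41]
```

The length comes out at 97.5 mm and the three-view height at 0.009, which match the short dowel. I'll descend to z=0.022.

```bash
python3 - <<'E'
from h import *
go((.571,.0417,.022),17.8)
E
python3 -m creep '[[[0.004,0.001,0.03,0,0,0.8],[0.004,0,0.065,0,0,0.8],[0.004,0,0.1,0,0,0.8],[0.004,0,0.13,0,0,0.8],[0.004,0,0.15,0,0,0.8],[0.004,0,0.162,0,0,0.8],[0.004,0,0.17,0,0,0.8],[0.004,0,0.172,0,0,0.8]]]'; python3 - <<'E'
from h import *
go((.571,.0417,.022),17.8)
E
```

```text
d mm [  4.2   1.  178.4] w [-0.08  0.02  0.79]
t: 2.87
tool_pos: [0.5711, 0.0416, 0.0284]
ee_rot: [0.0, 0.589, 0.808, -0.0]
wrist_force: [-0.7, 1.0, 0.7]
width: 0.55
d mm [ 0.2 -0.1  6.4] w [ 0.02  0.03 -0.02]
```

```bash
python3 -m creep '[[[0,0,0.003,0,0,0],[0,0,0.006,0,0,0],[0,0,0.006,0,0,0],[0,0,0.006,0,0,0],[0,0,0.006,0,0,0],[0,0,0.006,0,0,0],[0,0,0.006,0,0,0],[0,0,0.006,0,0,0]]]' -1;
python3 -m creep '[[[0,0,-0.005,0,0,0],[0,0,-0.015,0,0,0],[0,0,-0.035,0,0,0],[0,0,-0.06,0,0,0],[0,0,-0.09,0,0,0],[0,0,-0.12,0,0,0],[0,0,-0.14,0,0,0],[0,0,-0.15,0,0,0]]]'; python3 - <<'E'
from h import *
grab("wrist",2)
psi=3.2 # deg
b=np.array([.596,-.3056]);x=np.array([np.cos(.057),np.sin(.057)]);
print(b-x*.152)
go(list(b-x*.152)+[.2],3.2)
E
```

```text
t: 3.53
tool_pos: [0.5716, 0.0422, 0.0232]
ee_rot: [0.001, 0.589, 0.808, 0.0]
wrist_force: [-0.5, -0.4, 4.8]
width: 0.212
t: 4.2
tool_pos: [0.5719, 0.0427, 0.1758]
ee_rot: [0.002, 0.589, 0.808, 0.001]
wrist_force: [0.2, -0.2, -0.4]
width: 0.209
[ 0.44424686 -0.31425931]
d mm [-300.6 -231.2  -24.6] w [ 0.29  0.04 14.64]
```

View pics/wrist2.png

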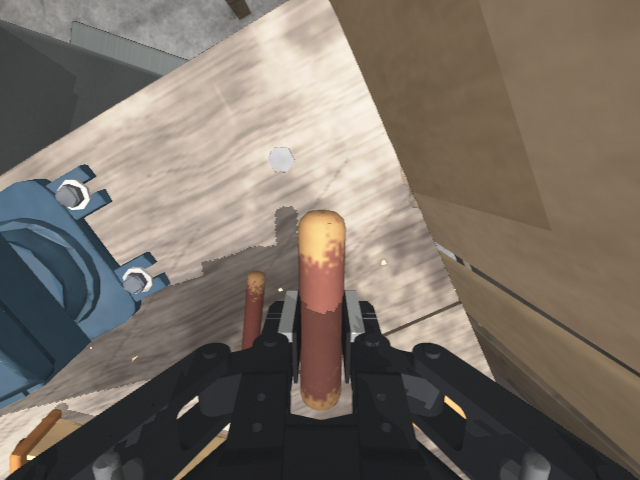

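The dowel is held near its middle (centre about (322,310)), and the long dowel hasn't moved. I'll carry it over the drawer.

```bash
python3 -m creep '[[[-0.015,-0.011,-0.01,0,0,1],[-0.045,-0.034,-0.025,0,0,2],[-0.075,-0.057,-0.04,0,0,4],[-0.105,-0.08,-0.05,0,0,6],[-0.135,-0.104,-0.05,0,0,8],[-0.165,-0.127,-0.05,0,0,10],[-0.195,-0.15,-0.05,0,0,12],[-0.225,-0.173,-0.05,0,0,14]]]';  python3 -m creep '[[[-0.02,-0.01,0,0,0,0.6],[-0.04,-0.02,0,0,0,0.6],[-0.06,-0.03,0,0,0,0.6],[-0.075,-0.037,0,0,0,0.6],[-0.085,-0.038,0,0,0,0.6],[-0.085,-0.038,0,0,0,0.6],[-0.085,-0.038,0,0,0,0.6],[-0.085,-0.038,0,0,0,0.6]]]'; python3 - <<'E'
from h import *
grab("wrist",3);grab("side",3);grab("scene",3)
go((.4442,-.3143,.15),3.2)
crop("side3",260,190,200,150,4,"c4")
E
```

```text
t: 4.92
tool_pos: [0.4732, -0.2263, 0.2213]
ee_rot: [-0.001, 0.684, 0.73, -0.0]
wrist_force: [0.8, -0.1, -0.7]
width: 0.209
t: 5.58
tool_pos: [0.4434, -0.3106, 0.222]
ee_rot: [-0.0, 0.686, 0.727, 0.0]
wrist_force: [-0.6, -0.9, -0.4]
width: 0.208
d mm [-3.5  0.7 72.2] w [ 0.01 -0.03  0.16]
```

View pics/wrist3.png

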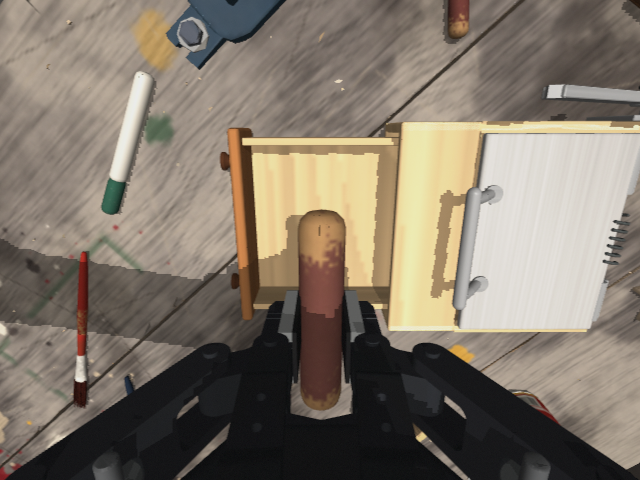

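View pics/c4.png

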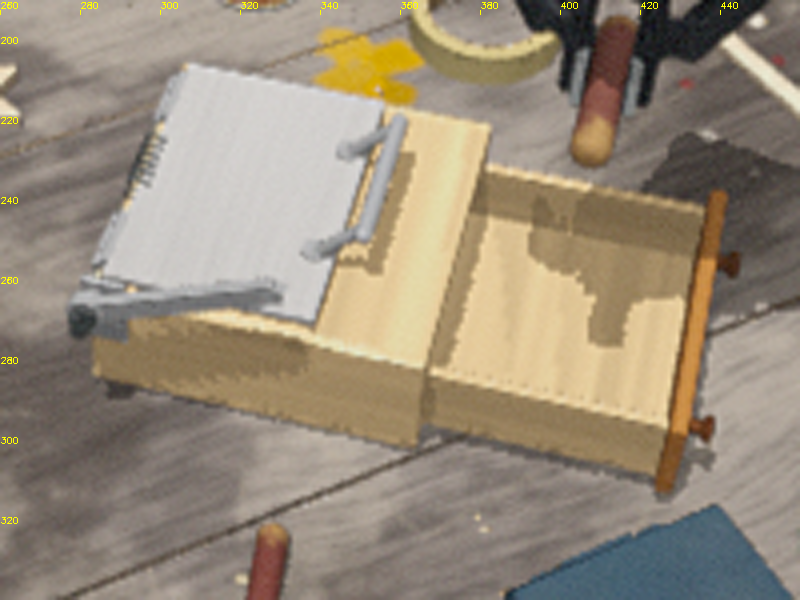

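The wrist view shows the dowel over the open drawer. The panel's back edge runs from (243,130) to (255,318), and the carcass front from (400,123) to (389,329).

```bash
python3 - <<'E'
from h import *
for k,p,z in (("panBackL",(251,130),.065),("panOutL",(230,129),.065),("panBackR",(255,318),.065),("panOutR",(244,319),.065),("deckFL",(401,123),.076),("deckFR",(389,330),.076),("covFL",(484,133),.086),("covFR",(458,328),.086),("handL",(474,191),.112),("handR",(459,306),.112),("wallL",(247,141),.057),("wallR",(258,303),.057)):
    print(k,np.round(plane("wrist3",p,z),4))
print("deckFL",tri(("wrist3",(401,123)),("side3",(365,282)),("scene0",(261,260))))
print("deckFR",tri(("wrist3",(389,330)),("side3",(382.5,221.2)),("scene0",(305,311.8))))
print("tip",tri(("wrist3",(546,90)),("scene0",(287.5,222)),("side0",(330.5,263))))
print(tri(("wrist3",(474,191)),("side3",(353.5,249))),tri(("wrist3",(459,306)),("side3",(360.5,220.5))))
E
```

```text
panBackL [ 0.384  -0.2334  0.065 ]
panOutL [ 0.3677 -0.2336  0.065 ]
panBackR [ 0.3868 -0.4001  0.065 ]
panOutR [ 0.3766 -0.4018  0.065 ]
deckFL [ 0.4978 -0.2218  0.076 ]
deckFR [ 0.51   -0.3987  0.076 ]
covFL [ 0.5564 -0.2254  0.086 ]
covFR [ 0.5671 -0.3869  0.086 ]
handL [ 0.5456 -0.2637  0.112 ]
handR [ 0.5515 -0.352   0.112 ]
wallL [ 0.3792 -0.2422  0.057 ]
wallR [ 0.3882 -0.3887  0.057 ]
deckFL (array([ 0.5009, -0.2216,  0.0731]), np.float64(0.0024))
deckFR (array([ 0.5104, -0.3999,  0.0737]), np.float64(0.0014))
tip (array([ 0.5695, -0.2007,  0.1293]), np.float64(0.0015))
(array([ 0.5421, -0.2626,  0.117 ]), np.float64(0.0011)) (array([ 0.5522, -0.353 ,  0.1089]), np.float64(0.0008))
```

```bash
python3 -m creep '[[[-0.003,0.001,0.02,0,0,0],[-0.003,0.001,0.05,0,0,0],[-0.003,0.001,0.085,0,0,0],[-0.003,0.001,0.12,0,0,0],[-0.003,0.001,0.145,0,0,0],[-0.003,0.001,0.16,0,0,0],[-0.003,0.001,0.17,0,0,0],[-0.003,0.001,0.174,0,0,0]]]';  python3 - <<'E'
from h import *
grab("side",4)
go((.444,-.314,.044),3.4)
crop("side4",300,140,200,150,4,"c5")
E
```

```text
t: 6.4
tool_pos: [0.4437, -0.3142, 0.047]
ee_rot: [-0.001, 0.686, 0.727, -0.0]
wrist_force: [-0.6, 0.1, -0.4]
width: 0.207
d mm [0.4 0.1 3.4] w [-0.05 -0.05 -0.11]
```

View pics/c5.png

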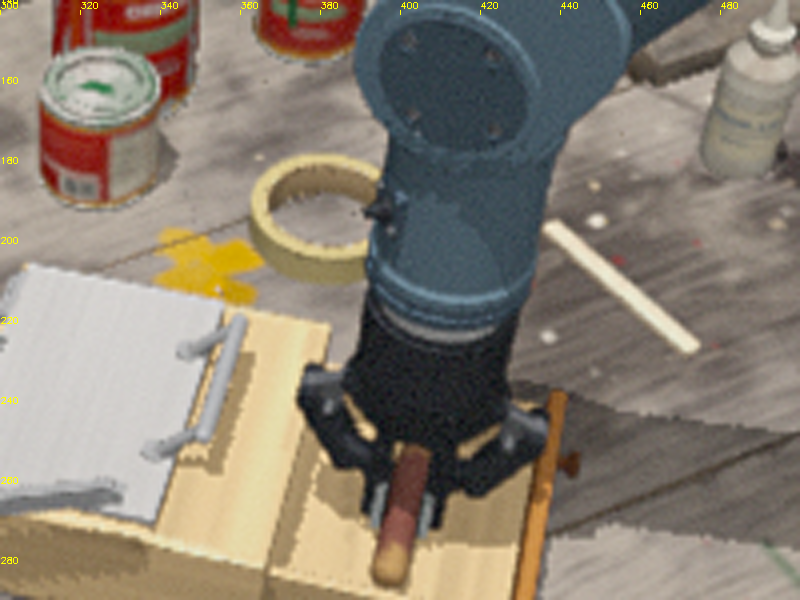

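The dowel is inside the drawer, just above its floor. I'll lower it, release, and back straight up.

```bash
python3 -m creep '[[[0,0,0.002,0,0,0],[0,0,0.004,0,0,0],[0,0,0.004,0,0,0],[0,0,0.004,0,0,0],[0,0,0.004,0,0,0],[0,0,0.004,0,0,0],[0,0,0.004,0,0,0],[0,0,0.004,0,0,0]]]'; python3 -m creep '[[[0,0,0,0,0,0],[0,0,0,0,0,0],[0,0,0,0,0,0],[0,0,0,0,0,0],[0,0,-0.005,0,0,0],[0,0,-0.02,0,0,0],[0,0,-0.045,0,0,0],[0,0,-0.08,0,0,0]]]' -0.3;  python3 - <<'E'
from h import *
grab("side",5)
crop("side5",300,140,200,150,4,"c6")
E
```

```text
t: 7.12
tool_pos: [0.4439, -0.3153, 0.0444]
ee_rot: [0.0, 0.687, 0.727, 0.0]
wrist_force: [0.0, 0.4, -0.8]
width: 0.206
t: 7.78
tool_pos: [0.4424, -0.3142, 0.1236]
ee_rot: [-0.002, 0.687, 0.727, -0.0]
wrist_force: [0.8, -0.7, -0.2]
width: 0.35
```

View pics/c6.png

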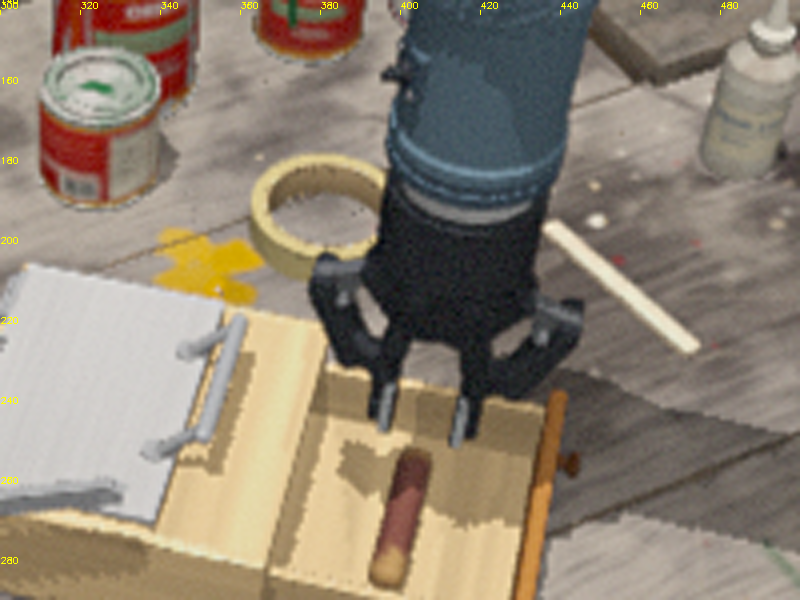

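The dowel lies on the drawer floor. Next I'll turn a quarter turn so the knuckles stay away from the handle, then go in front of the drawer with the fingers shut.

```bash
python3 -m creep '[[[0,-0.01,-0.01,0,0,5],[0,-0.025,-0.015,0,0,12],[0,-0.045,-0.02,0,0,19],[-0.001,-0.065,-0.02,0,0,26],[-0.002,-0.085,-0.02,0,0,33],[-0.003,-0.1,-0.02,0,0,40],[-0.004,-0.11,-0.02,0,0,47],[-0.004,-0.115,-0.02,0,0,54]]]' -1;  python3 - <<'E'
from h import *
go((.335,-.319,.055),-86.6)
E
```

```text
t: 8.5
tool_pos: [0.3276, -0.3261, 0.1446]
ee_rot: [0.0, 0.943, 0.332, -0.0]
wrist_force: [-0.3, 1.4, 0.0]
width: -0.0
d mm [10.3 -1.  89.6] w [1.000e-02 4.000e-02 3.539e+01]
```

```bash
python3 -m creep '[[[0.002,0,0.005,0,0,7],[0.004,0,0.02,0,0,14],[0.005,0,0.035,0,0,21],[0.006,0,0.05,0,0,28],[0.006,0,0.065,0,0,35.4],[0.006,0,0.08,0,0,35.4],[0.006,0,0.09,0,0,35.4],[0.006,0,0.09,0,0,35.4]]]' -1;  python3 - <<'E'
from h import *
go((.335,-.319,.055),-86.6)
grab("side",6); grab("wrist",6)
E
```

```text
t: 9.17
tool_pos: [0.3333, -0.321, 0.0529]
ee_rot: [-0.001, 0.999, 0.034, -0.001]
wrist_force: [-0.5, -0.1, -0.8]
width: 0.0
d mm [ 1.8 -1.9 -2.1] w [-0.11  0.11  0.52]
```

View pics/side6.png

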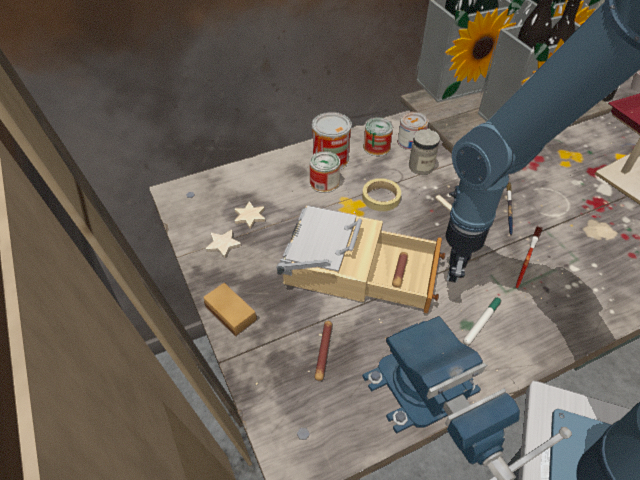

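View pics/wrist6.png

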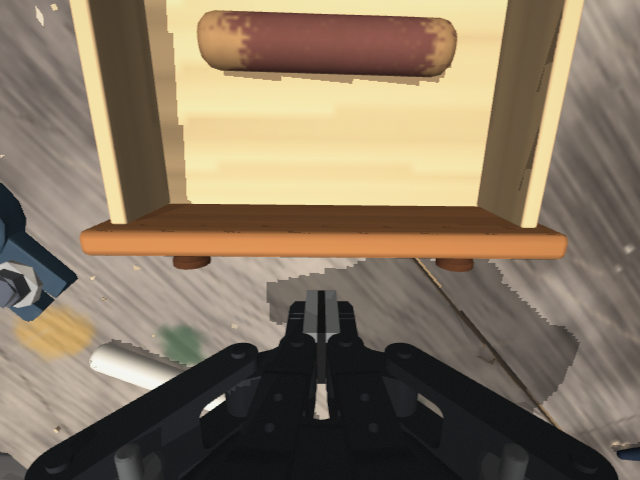

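The shut fingers are centred between the two knobs and the dowel lies in the drawer. I'll push along tool x.

```bash
python3 -m creep '[[[0.01,0,0,0,0,0],[0.02,0,0,0,0,0],[0.03,0,0,0,0,0],[0.042,0,0,0,0,0],[0.057,0,0,0,0,0],[0.072,0,0,0,0,0],[0.087,0,0,0,0,0],[0.1,0,0,0,0,0]]]' -1; python3 -m creep '[[[0.01,0,0,0,0,0],[0.02,0,0,0,0,0],[0.03,0,0,0,0,0],[0.036,0,0,0,0,0],[0.041,0,0,0,0,0],[0.044,0,0,0,0,0],[0.047,0,0,0,0,0],[0.049,0,0,0,0,0]]]' ; python3 - <<'E'
from h import *
grab("side",7); grab("scene",7)
crop("side7",260,190,200,150,4,"c7")
E
```

```text
t: 9.93
tool_pos: [0.4358, -0.3152, 0.0546]
ee_rot: [0.0, 0.999, 0.034, 0.0]
wrist_force: [-2.9, -2.2, 0.7]
width: 0.001
t: 10.6
tool_pos: [0.4825, -0.3118, 0.0542]
ee_rot: [-0.0, 0.999, 0.033, -0.0]
wrist_force: [-1.3, -0.6, 1.9]
width: -0.003
```

View pics/c7.png

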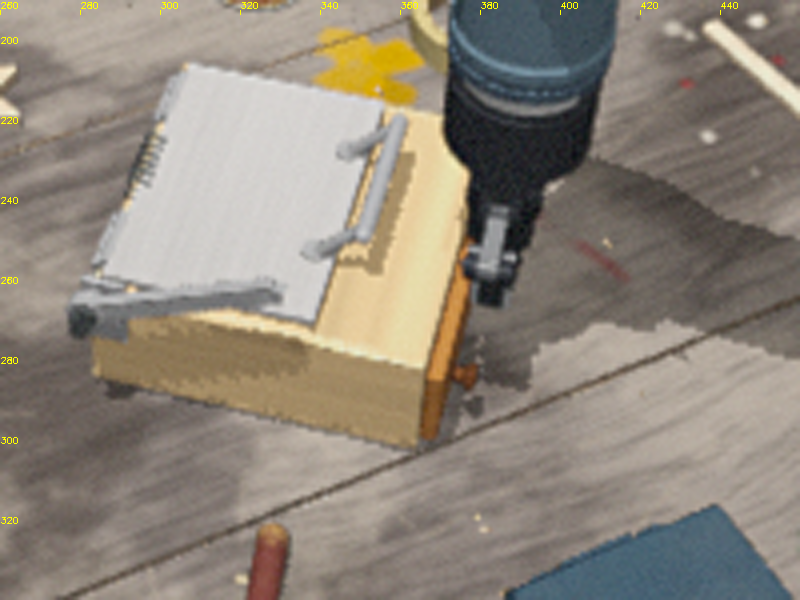

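The drawer is nearly shut. I'll creep on until the force rises at the stop.

```bash
python3 -m creep '[[[0.0005,0,0,0,0,0],[0.001,0,0,0,0,0],[0.0015,0,0,0,0,0],[0.002,0,0,0,0,0],[0.0025,0,0,0,0,0],[0.003,0,0,0,0,0],[0.003,0,0,0,0,0],[0.003,0,0,0,0,0]]]'; python3 -m creep '[[[0.0005,0,0,0,0,0],[0.001,0,0,0,0,0],[0.0015,0,0,0,0,0],[0.002,0,0,0,0,0],[0.002,0,0,0,0,0],[0.002,0,0,0,0,0],[0.002,0,0,0,0,0],[0.002,0,0,0,0,0]]]' 
```

```text
t: 11.37
tool_pos: [0.4827, -0.3118, 0.0541]
ee_rot: [-0.001, 0.999, 0.033, -0.002]
wrist_force: [-9.4, 1.6, 7.3]
width: -0.002
t: 12.03
tool_pos: [0.4828, -0.3118, 0.0539]
ee_rot: [-0.001, 0.999, 0.032, -0.004]
wrist_force: [-13.0, 0.3, 12.2]
width: -0.004
```

The force rises to 13 N with no more travel, so the drawer is hard shut. I'll back off and rise.

```bash
python3 -m creep '[[[-0.012,0,0,0,0,0],[-0.03,0,-0.005,0,0,0],[-0.05,0,-0.025,0,0,-7],[-0.05,0,-0.06,0,0,-14],[-0.05,0,-0.1,0,0,-21],[-0.05,0,-0.135,0,0,-28],[-0.05,0,-0.165,0,0,-35],[-0.05,0,-0.185,0,0,-42]]]' ; python3 - <<'E'
from h import *
go((.549,-.308,.22),3.4)
E
```

```text
t: 12.7
tool_pos: [0.4393, -0.3156, 0.2431]
ee_rot: [0.002, 0.92, 0.392, 0.002]
wrist_force: [0.3, -0.7, -0.8]
width: 0.004
d mm [81.4 73.7 23.6] w [  0.33   0.07 -47.21]
```

```bash
python3 -m creep '[[[0.01,0.01,0,0,0,-6],[0.025,0.022,0,0,0,-12],[0.04,0.035,0,0,0,-19],[0.05,0.047,0,0,0,-26],[0.06,0.055,0,0,0,-33],[0.07,0.065,0,0,0,-40],[0.08,0.072,0,0,0,-47.2],[0.08,0.073,0,0,0,-47.2]]]' 0 ; python3 - <<'E'
from h import *
grab("wrist",8);grab("side",8);grab("scene",8)
go((.549,-.308,.22),3.4)
crop("side8",260,190,200,150,4,"c8")
E
```

```text
t: 13.37
tool_pos: [0.5485, -0.307, 0.2394]
ee_rot: [0.001, 0.686, 0.728, 0.002]
wrist_force: [0.0, 0.4, 0.3]
width: 0.498
d mm [ 0.5  3.7 19.1] w [-0.02  0.   -0.59]
```

View pics/wrist8.png

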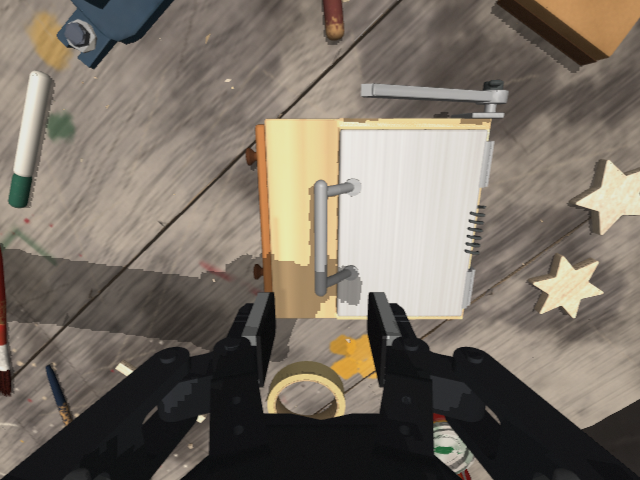

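View pics/c8.png

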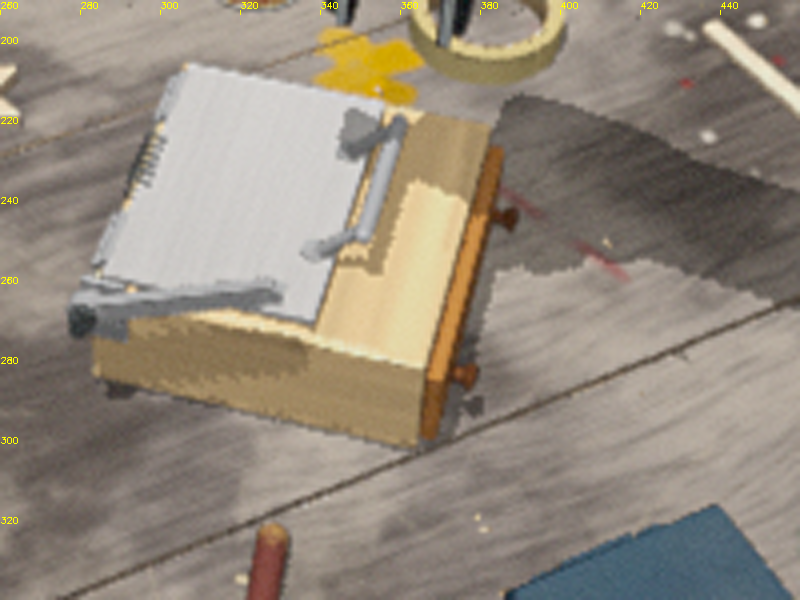

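The wrist view shows the bar from (320,186) to (320,291), the pointer tip at (362,90), and its hinge near (495,97). The drawer front is flush. I'll measure the bar and the pointer closely.

```bash
python3 - <<'E'
from h import *
a=load("wrist8")[0]; 
crop("wrist8",345,70,200,75,4,"c9a"); crop("scene8",270,205,100,50,8,"c9b"); crop("side8",270,245,80,37,8,"c9c")
im=np.vstack([cv2.imread(f"pics/c9{k}.png")[:300 if k=='a' else 400] for k in 'ab']); cv2.imwrite("pics/c9.png",cv2.resize(im,(800,700))[:600] if 0 else im)
E
```

```text
(no output)
```

View pics/c9a.png

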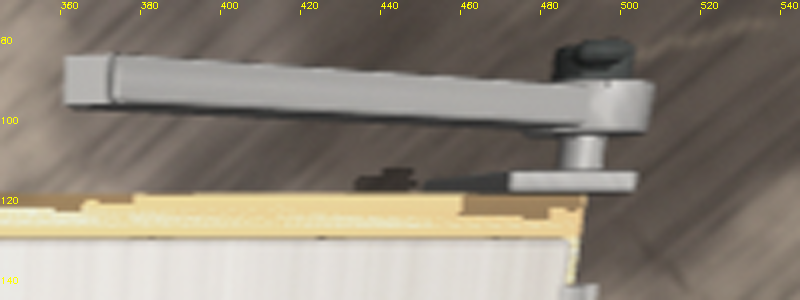

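View pics/c9b.png

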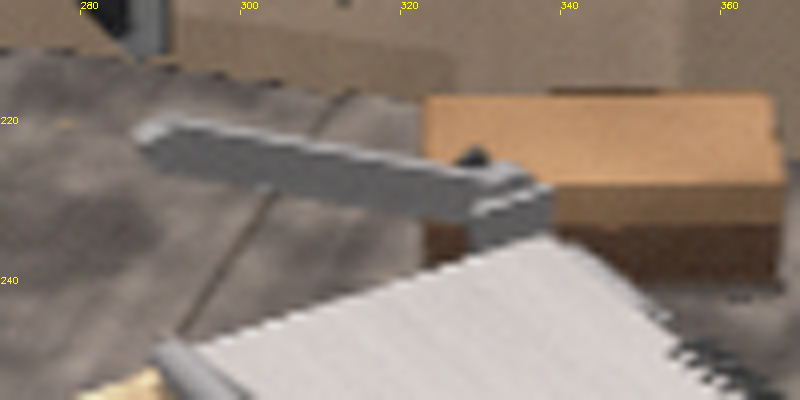

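View pics/c9c.png

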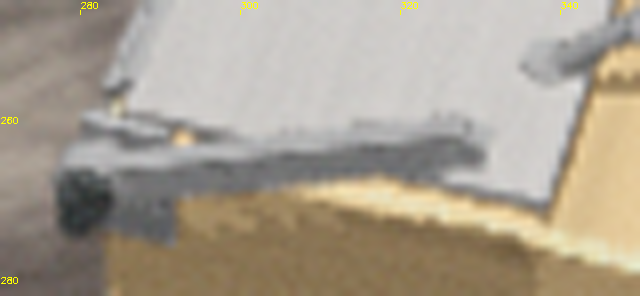

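```bash
python3 - <<'E'
from h import *
def pn(n,a,b):
    o,d1=ray(n,a);_,d2=ray(n,b);v=np.cross(d1,d2);return v/np.linalg.norm(v)
ns=pn("scene8",(293.75,222.1),(326.25,227.5)); nd=pn("side8",(295,265),(325,262.25))
nw=pn("wrist8",(375,96),(488,101.2)); nw2=pn("wrist8",(375,84.2),(480,90))
def ang(d):
    d=d/np.linalg.norm(d); d*=-np.sign(d[0]); return np.round(d,3),"elev",round(np.arcsin(d[2]),3),"yaw",round(np.arctan2(-d[1],-d[0]),3)
for y in (.05,.06,.07):
    h=np.array([-np.sin(y),np.cos(y),0])
    print(y,"scene",ang(np.cross(ns,h)),"side",ang(np.cross(nd,h)),"wr",ang(np.cross(nw,h)))
print("scene x wrist",ang(np.cross(ns,nw)),ang(np.cross(ns,nw2)),"scene x side",ang(np.cross(ns,nd)),"side x wrist",ang(np.cross(nd,nw)))
# box axes from wrist8
for k,p,z in (("deckFL",(265,119),.076),("deckFR",(272,318),.076),("covFL",(339,130),.086),("covFR",(338,317),.086),("covRL",(488,130),.086),("covRR",(463,318),.086)):
    print(k,np.round(plane("wrist8",p,z),4))
for w,s_,c in (((320,186),(354,249),None),((320,291),(360.5,220.5),None)):
    print("bar",tri(("wrist8",w),("side8",s_)),plane("wrist8",w,.112))
print("hinge pin",tri(("wrist8",(490,94)),("side8",(284,268))),"tip",tri(("wrist8",(361,90)),("scene8",(287.5,221)),("side8",(329.5,263.5))))
E
```

```text
0.05 scene (array([-0.906, -0.045,  0.421]), 'elev', np.float64(0.435), 'yaw', np.float64(0.05)) side (array([-0.901, -0.045,  0.431]), 'elev', np.float64(0.445), 'yaw', np.float64(0.05)) wr (array([-0.938, -0.047,  0.345]), 'elev', np.float64(0.352), 'yaw', np.float64(0.05))
0.06 scene (array([-0.904, -0.054,  0.424]), 'elev', np.float64(0.438), 'yaw', np.float64(0.06)) side (array([-0.905, -0.054,  0.422]), 'elev', np.float64(0.436), 'yaw', np.float64(0.06)) wr (array([-0.901, -0.054,  0.431]), 'elev', np.float64(0.445), 'yaw', np.float64(0.06))
0.07 scene (array([-0.902, -0.063,  0.427]), 'elev', np.float64(0.442), 'yaw', np.float64(0.07)) side (array([-0.908, -0.064,  0.414]), 'elev', np.float64(0.427), 'yaw', np.float64(0.07)) wr (array([-0.86 , -0.06 ,  0.506]), 'elev', np.float64(0.531), 'yaw', np.float64(0.07))
scene x wrist (array([-0.904, -0.054,  0.424]), 'elev', np.float64(0.438), 'yaw', np.float64(0.059)) (array([-0.903, -0.059,  0.426]), 'elev', np.float64(0.44), 'yaw', np.float64(0.066)) scene x side (array([-0.904, -0.053,  0.424]), 'elev', np.float64(0.438), 'yaw', np.float64(0.058)) side x wrist (array([-0.904, -0.053,  0.423]), 'elev', np.float64(0.437), 'yaw', np.float64(0.059))
deckFL [ 0.4994 -0.221   0.076 ]
deckFR [ 0.5075 -0.3995  0.076 ]
covFL [ 0.5579 -0.2258  0.086 ]
covFR [ 0.5692 -0.3889  0.086 ]
covRL [ 0.6726 -0.219   0.086 ]
covRR [ 0.6842 -0.3833  0.086 ]
bar (array([ 0.5434, -0.2663,  0.1115]), np.float64(0.0022)) [ 0.54553586 -0.26562228  0.112     ]
bar (array([ 0.5509, -0.3513,  0.1102]), np.float64(0.0004)) [ 0.55046711 -0.3505819   0.112     ]
hinge pin (array([ 0.6684, -0.1934,  0.0846]), np.float64(0.0009)) tip (array([ 0.5699, -0.2   ,  0.1304]), np.float64(0.0027))
```

All three view pairs put the pointer at 0.438 rad and the box yaw at 0.059. The bar's middle is at (0.548, -0.308, 0.111), against 0.112 expected. I'll descend onto the bar.

```bash
python3 - <<'E'
from h import *
go((.548,-.308,.116),3.4)
E
python3 -m creep '[[[0.001,0,0.02,0,0,-0.5],[0.001,0,0.045,0,0,-0.5],[0.001,0,0.07,0,0,-0.5],[0.001,0,0.09,0,0,-0.5],[0.001,0,0.105,0,0,-0.5],[0.001,0,0.115,0,0,-0.5],[0.001,0,0.12,0,0,-0.5],[0.001,0,0.12,0,0,-0.5]]]' ; python3 - <<'E'
from h import *
grab("side",9); grab("wrist",9)
crop("side9",260,150,200,150,4,"c10")
go((.548,-.308,.116),3.4)
E
```

```text
d mm [  0.5   2.8 123.1] w [-0.02  0.   -0.59]
t: 14.18
tool_pos: [0.545, -0.3075, 0.1187]
ee_rot: [-0.001, 0.685, 0.728, -0.0]
wrist_force: [0.1, 0.5, -0.1]
width: 0.504
d mm [-0.4  1.8  4.2] w [0.06 0.05 0.09]
```

View pics/c10.png

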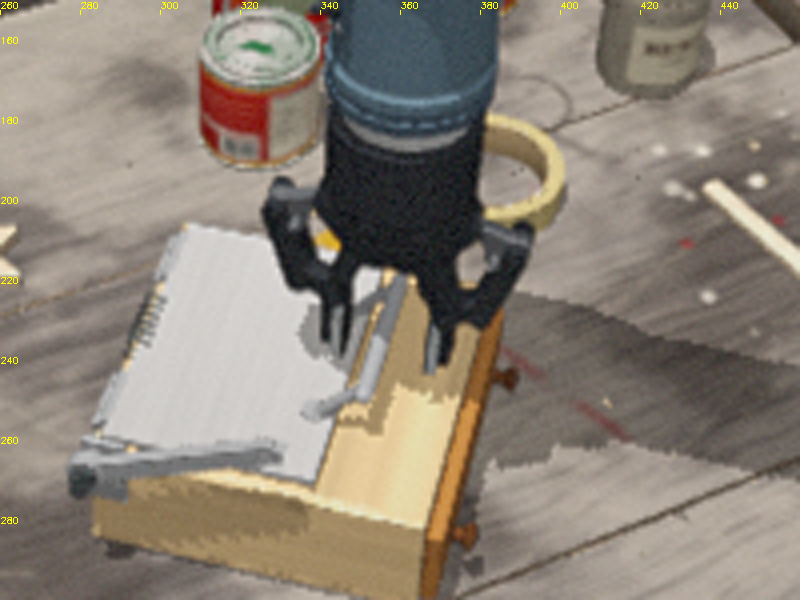

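View pics/wrist9.png

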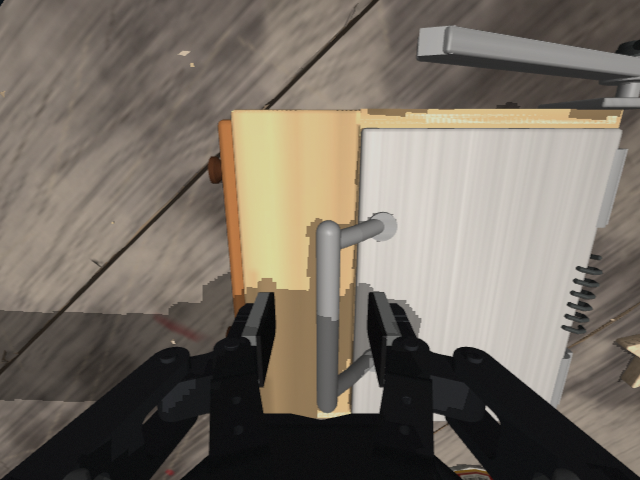

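The bar sits between the pads, about 3 mm toward the rear finger (col 328 against jaw centre 321). I'll shift by that, drop 4 mm, and close.

```bash
python3 -m creep '[[[0,0.001,0.002,0,0,0],[0,0.0025,0.004,0,0,0],[0,0.0025,0.004,0,0,0],[0,0.0025,0.004,0,0,0],[0,0.0025,0.004,0,0,0],[0,0.0025,0.004,0,0,0],[0,0.0025,0.004,0,0,0],[0,0.0025,0.004,0,0,0]]]'; python3 -m creep '[[[0,0,0,0,0,0],[0,0,0,0,0,0],[0,0,0,0,0,0],[0,0,0,0,0,0],[0,0,0,0,0,0],[0,0,0,0,0,0],[0,0,0,0,0,0],[0,0,0,0,0,0]]]' -1; python3 - <<'E'
from h import *
grab("wrist",10)
s,p,R=st();print(p)
# arc shifts for bar rotating about hinge from 0 to A, in tool axes
x=np.array([np.cos(.059),np.sin(.059),0])
for A in (.05,.1,.15,.2,.25,.3,.35,.4,.438):
    dx=(-.13*np.cos(A)+.03*np.sin(A))+.13; dz=(.13*np.sin(A)+.03*np.cos(A))-.03
    print(A,np.round(R.inv().apply(x*dx+[0,0,dz])*1000,1))
E
```

```text
t: 14.95
tool_pos: [0.5483, -0.3073, 0.1153]
ee_rot: [0.0, 0.685, 0.729, -0.0]
wrist_force: [-0.4, -0.2, -0.3]
width: 0.498
t: 15.62
tool_pos: [0.5485, -0.3072, 0.1154]
ee_rot: [0.0, 0.685, 0.729, 0.0]
wrist_force: [0.5, 1.1, 0.6]
width: 0.092
[ 0.54847029 -0.30724029  0.11540562]
0.05 [-0.   1.7 -6.5]
0.1 [ -0.    3.6 -12.8]
0.15 [ -0.    5.9 -19.1]
0.2 [ -0.    8.6 -25.2]
0.25 [ -0.   11.5 -31.2]
0.3 [ -0.   14.7 -37.1]
0.35 [ -0.1  18.2 -42.8]
0.4 [ -0.1  22.  -48.2]
0.438 [ -0.1  25.  -52.3]
```

View pics/wrist10.png

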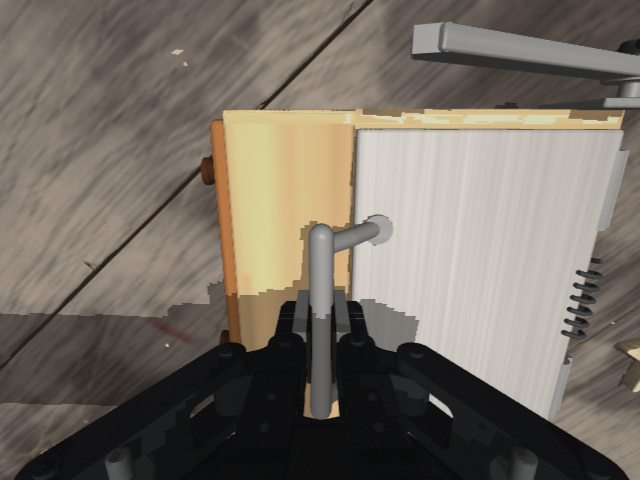

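The bar is gripped: the width reads 7.8 mm, with the same 2 mm offset seen on the dowel. I'll lift along the arc.

```bash
python3 -m creep '[[[0,0.0005,-0.003,0,0,0],[0,0.0017,-0.0065,0,0,0],[0,0.0026,-0.0096,0,0,0],[0,0.0036,-0.0128,0,0,0],[0,0.0047,-0.016,0,0,0],[0,0.0059,-0.0191,0,0,0],[0,0.0072,-0.0222,0,0,0],[0,0.0086,-0.0252,0,0,0]]]'; python3 - <<'E'
from h import *
grab("side",11)
crop("side11",260,150,200,150,4,"c11")
E
```

```text
t: 16.33
tool_pos: [0.5565, -0.3067, 0.1407]
ee_rot: [-0.0, 0.685, 0.729, -0.0]
wrist_force: [1.7, -1.1, -7.5]
width: 0.09
```

View pics/c11.png

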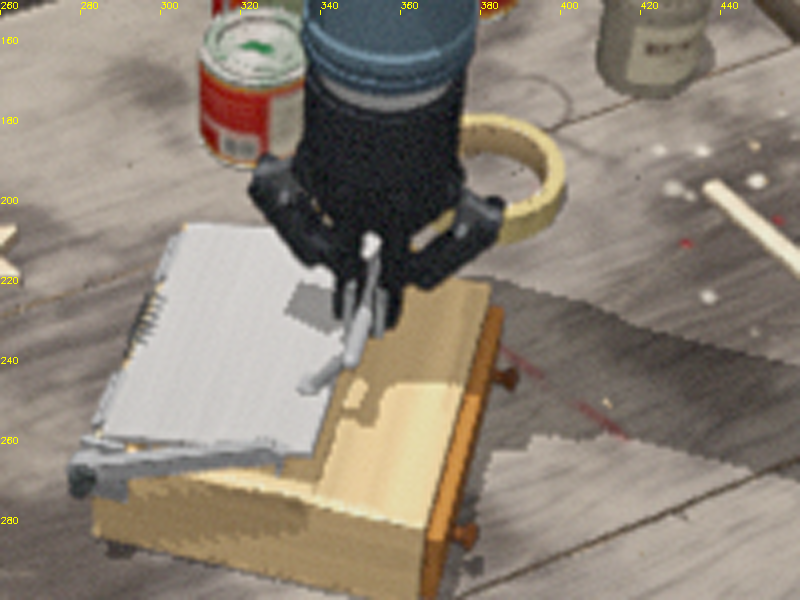

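The cover is rising, held by the bar with 7.5 N on the wrist. I'll carry on to 0.438.

```bash
python3 -m creep '[[[0,0.0014,-0.003,0,0,0],[0,0.0029,-0.006,0,0,0],[0,0.0045,-0.009,0,0,0],[0,0.0061,-0.0119,0,0,0],[0,0.0078,-0.0148,0,0,0],[0,0.0096,-0.0176,0,0,0],[0,0.0115,-0.0203,0,0,0],[0,0.0134,-0.023,0,0,0]]]'; python3 -m creep '[[[0,0.001,-0.0012,0,0,0],[0,0.002,-0.0025,0,0,0],[0,0.003,-0.0041,0,0,0],[0,0.003,-0.0041,0,0,0],[0,0.003,-0.0041,0,0,0],[0,0.003,-0.0041,0,0,0],[0,0.003,-0.0041,0,0,0],[0,0.003,-0.0041,0,0,0]]]'; python3 - <<'E'
from h import *
grab("side",12);grab("scene",12);grab("wrist",12)
s,p,R=st();print(p)
crop("side12",260,150,200,150,4,"c12");crop("scene12",250,195,160,110,5,"c13")
d=(p-[.54847,-.30724,.1154]);print(d)
E
```

```text
t: 17.05
tool_pos: [0.5689, -0.306, 0.1632]
ee_rot: [-0.001, 0.685, 0.728, -0.001]
wrist_force: [-5.1, -1.0, -6.6]
width: 0.092
t: 17.72
tool_pos: [0.572, -0.3058, 0.1678]
ee_rot: [-0.001, 0.685, 0.728, -0.001]
wrist_force: [-7.5, -0.6, -1.2]
width: 0.086
[ 0.57202993 -0.30579385  0.16782799]
[0.02355993 0.00144615 0.05242799]
```

View pics/c12.png

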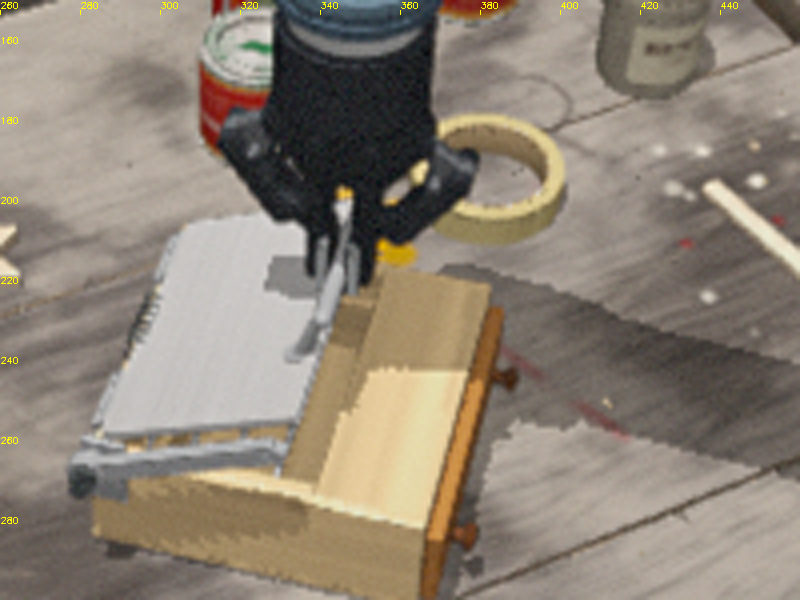

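View pics/c13.png

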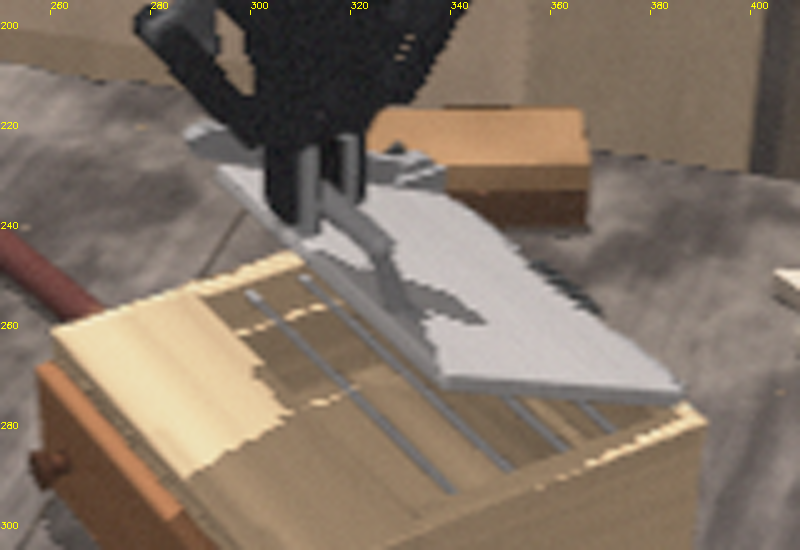

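View pics/wrist12.png

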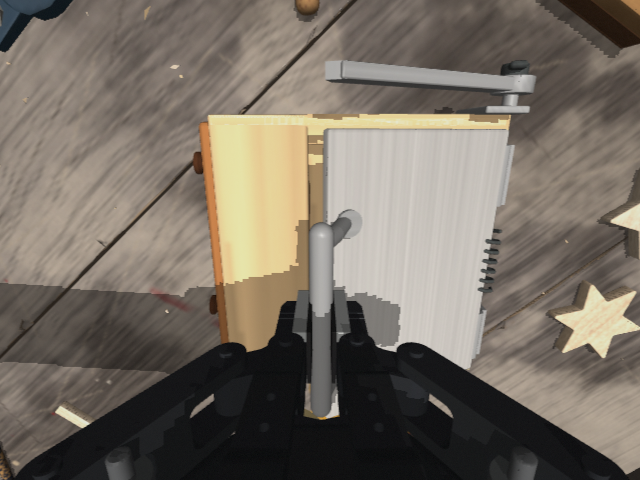

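The cover is raised and looks close to parallel with the pointer in all views. Its front-left corner is at side (334,255), scene (293.6,228.6), wrist (325,129). I'll measure its angle.

```bash
python3 - <<'E'
from h import *
def pn(n,a,b):
    o,d1=ray(n,a);_,d2=ray(n,b);v=np.cross(d1,d2);return v/np.linalg.norm(v)
def el(n,a,b,y=.059):
    h=np.array([-np.sin(y),np.cos(y),0]);d=np.cross(pn(n,a,b),h);d/=np.linalg.norm(d);return round(abs(np.arcsin(d[2])),3)
print("cover right edge scene",el("scene12",(338.3,270.8),(385.5,272.5)),el("scene12",(339,273),(386,275.2)))
print("cover left edge side",el("side12",(287,259),(333,256)), "pointer side",el("side12",(295,265),(325,262.25)))
print("FL",tri(("scene12",(293.6,228.6)),("side12",(333.8,255)),("wrist12",(325,129))))
print("tip",tri(("wrist12",(327,71)),("side12",(330,263.5))))
# cover angle from TCP travel about hinge
d=np.array([.0236,.0524]);from scipy.optimize import least_squares
f=lambda A:[-.13*np.cos(A[0])+.03*np.sin(A[0])+.13-d[0],.13*np.sin(A[0])+.03*np.cos(A[0])-.03-d[1]]
print(least_squares(f,[.4]).x)
crop("side12",270,235,80,40,8,"c14")
crop("scene12",325,255,80,30,8,"c15")
E
```

```text
cover right edge scene 0.384 0.397
cover left edge side 0.396 pointer side 0.437
FL (array([ 0.5704, -0.225 ,  0.1271]), np.float64(0.0017))
tip (array([ 0.5698, -0.2005,  0.1291]), np.float64(0.0017))
[0.43215884]
```

View pics/c14.png

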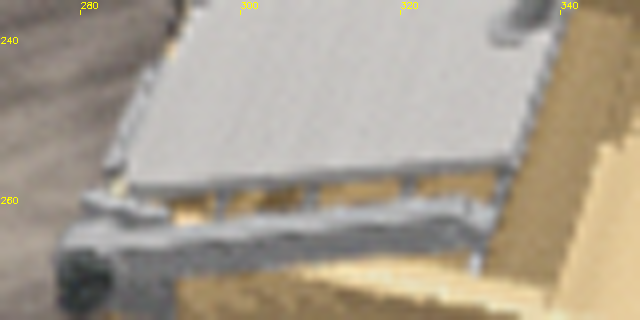

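View pics/c15.png

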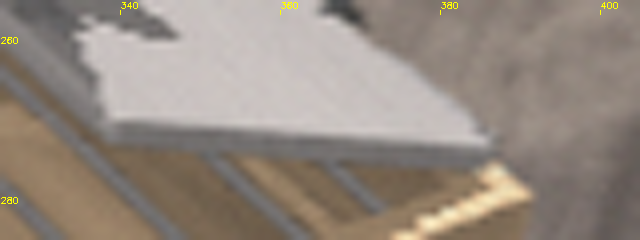

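```bash
python3 - <<'E'
from h import *
def pn(n,a,b):
    o,d1=ray(n,a);_,d2=ray(n,b);v=np.cross(d1,d2);return v/np.linalg.norm(v)
def el(n,a,b,y=.059):
    h=np.array([-np.sin(y),np.cos(y),0]);d=np.cross(pn(n,a,b),h);d/=np.linalg.norm(d);return round(abs(np.arcsin(d[2])),3)
print(el("scene12",(338.75,273.1),(386.25,275.25)),el("scene12",(338.75,270.25),(385,273.1)),el("side12",(287.5,258.4),(332.5,254.6)),el("side12",(287.5,259.6),(332.5,256)))
im=load("side12")[0].astype(float);g=cv2.cvtColor(load("side12")[0],cv2.COLOR_RGB2GRAY).astype(float)
def edge(n,cols,y0,y1,dirn):
    g=cv2.GaussianBlur(cv2.cvtColor(load(n)[0],cv2.COLOR_RGB2GRAY).astype(np.float32),(0,0),.7);pts=[]
    for c in cols:
        t=(c-cols[0])/(cols[-1]-cols[0]);yc=y0+t*(y1-y0);r=np.arange(int(yc)-3,int(yc)+4)
        d=np.diff(g[r,c])*dirn; d=np.clip(d,0,None); pts.append((c,(d*(r[:-1]+.5)).sum()/d.sum()))
    p=np.array(pts);k=np.polyfit(p[:,0],p[:,1],1);res=np.abs(np.polyval(k,p[:,0])-p[:,1]).max()
    f=lambda c:(c,np.polyval(k,c)); print(n,f(cols[0]),f(cols[-1]),"res",res,"elev",el(n,f(cols[0]),f(cols[-1])))
edge("side12",list(range(292,330)),258,254.8,-1)
edge("scene12",list(range(343,382)),270.5,273,-1)
E
```

```text
0.395 0.406 0.419 0.415
side12 (292, np.float64(257.591894169764)) (329, np.float64(254.20716546144934)) res 0.3748998586634116 elev 0.427
scene12 (343, np.float64(269.9340381823224)) (381, np.float64(272.78051558255595)) res 0.2101066224586816 elev 0.416
```

The cover measures 0.415–0.43 rad from its edges and 0.432 from the tool's travel, against the pointer's 0.438. I'll nudge it up about 0.015 and hold.

```bash
python3 -m creep '[[[0,0.0005,-0.0006,0,0,0],[0,0.001,-0.0014,0,0,0],[0,0.0013,-0.0018,0,0,0],[0,0.0013,-0.0018,0,0,0],[0,0.0013,-0.0018,0,0,0],[0,0.0013,-0.0018,0,0,0],[0,0.0013,-0.0018,0,0,0],[0,0.0013,-0.0018,0,0,0]]]'; python3 -m creep '[[[0,0,0,0,0,0],[0,0,0,0,0,0],[0,0,0,0,0,0],[0,0,0,0,0,0],[0,0,0,0,0,0],[0,0,0,0,0,0],[0,0,0,0,0,0],[0,0,0,0,0,0]]]'; python3 - <<'E'
from h import *
grab("side",13);grab("scene",13)
def pn(n,a,b):
    o,d1=ray(n,a);_,d2=ray(n,b);v=np.cross(d1,d2);return v/np.linalg.norm(v)
def el(n,a,b,y=.059):
    h=np.array([-np.sin(y),np.cos(y),0]);d=np.cross(pn(n,a,b),h);d/=np.linalg.norm(d);return round(abs(np.arcsin(d[2])),3)
def edge(n,cols,y0,y1,dirn):
    g=cv2.GaussianBlur(cv2.cvtColor(load(n)[0],cv2.COLOR_RGB2GRAY).astype(np.float32),(0,0),.7);pts=[]
    for c in cols:
        t=(c-cols[0])/(cols[-1]-cols[0]);yc=y0+t*(y1-y0);r=np.arange(int(yc)-3,int(yc)+4)
        d=np.diff(g[r,c])*dirn; d=np.clip(d,0,None); pts.append((c,(d*(r[:-1]+.5)).sum()/d.sum()))
    p=np.array(pts);k=np.polyfit(p[:,0],p[:,1],1);res=np.abs(np.polyval(k,p[:,0])-p[:,1]).max()
    f=lambda c:(c,np.polyval(k,c)); print(n,"res",res,"elev",el(n,f(cols[0]),f(cols[-1])))
edge("side13",list(range(292,330)),257.5,254,-1)
edge("scene13",list(range(343,382)),269.7,272.5,-1)
s,p,R=st();print(p,np.abs(s["dq"]).max(),s["wrist_force"],s["width"])
crop("side13",200,170,260,195,3,"c16")
E
```

```text
t: 18.53
tool_pos: [0.5732, -0.3058, 0.1695]
ee_rot: [-0.001, 0.685, 0.728, -0.001]
wrist_force: [-6.8, 0.2, -1.9]
width: 0.086
t: 19.2
tool_pos: [0.5733, -0.3058, 0.1695]
ee_rot: [-0.001, 0.685, 0.728, -0.001]
wrist_force: [-7.4, 0.4, -2.5]
width: 0.091
side13 res 0.43976039034839687 elev 0.445
scene13 res 0.15252508149512778 elev 0.43
[ 0.5732219  -0.30577884  0.16944607] 0.0020840967962339804 [-7.23610813  0.41924826 -2.30999871] 0.0860827459737926
```

View pics/c16.png

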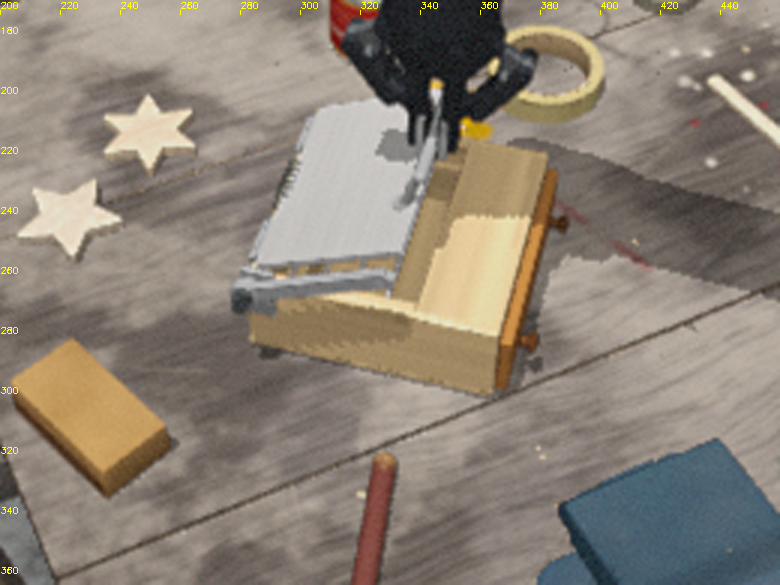

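The cover now measures 0.430–0.445 rad against the pointer's 0.438. It's gripped and still, the drawer is shut, and nothing else looks moved. I'll hand in now.

```bash
python3 - <<'E'
from plant import robot
print(robot.sign_off())
E
```

```text
the job is handed in; nothing more can be done
None
```

The short dowel is in the drawer, the drawer is shut, and I handed the job in at about 19.3 s with the gripper still holding the vent cover parallel to the pointer. No verdict was reported.

- **Dowel:** the one I picked up measured 97.5 mm long. I saw it lying on the drawer floor before I pushed the drawer shut.
- **Drawer:** I pushed until it hit the stop, where the force rose to about 13 N with no further travel. Its front looks flush in the later pictures.
- **Cover:** its edges measured 0.445 rad in the side camera and 0.430 rad in the scene camera. The pointer measured 0.438 rad, so the cover is within about 0.01 rad, and the limit is 0.087. The joints were at rest and the wrist read about 7–8 N.
- **Other items:** the pointer tip measured at the same place to within about 2 mm after the main lift, before the last small nudge. The sanding block, tape roll and long dowel showed no visible movement, but I didn't re-measure them.

**Disagreements:** my first hand-picked cover edges, taken before the final small lift, read 0.38–0.42 rad. The edge fit and the tool's travel gave 0.416–0.432 rad at that moment, and I went by those. One two-view height for the dowel came out at 25 mm instead of 10 mm because those two views were poorly placed; adding the third view gave 9 mm.

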